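# Scrape the dice off the board, stow the scraper, shut the pan

### The arm

A 6-joint arm with a two-finger parallel gripper is mounted at the origin on the work surface. World frame = base frame: x ahead of the robot, y to its left, z up, the work surface at z = 0. Lengths are in mm, angles in rad, forces in N, time in s.
With the tool pointing down it reaches from about 275 to 850 mm from the base axis. Payload 5.2 kg.
Tool frame: the origin (TCP) lies between the finger pads; the fingertips stand bot.tips_ahead ahead of it and the grasp point (between the pads) lies 5 mm behind it (bot.tips_ahead is the distance from the TCP to the fingertips, in mm); z points along the fingers, y is the line along which they close (so a half turn about z gives the same grasp; the last joint's range is limited). The gripper opens to 85 mm and grips with 20 to 120 N. Pads are 22 mm wide; open, the fingers measure 114 mm over their backs; the gripper's body (76 mm by 85 mm) begins 54 mm behind the grasp point. The pads swing forward as they close: fully open they stand 13 mm farther back than shut.
Start: joints at [0.914, 0.259, 1.535, -0, 1.348, -0.203], TCP at [241.091, 494.348, 245.31] pointing down, gripper open.
Joint ranges: [-3.14, 3.14], [-0.91, 2.08], [0.19, 2.58], [-1.22, 4.36], [0.22, 2.71], [-3.12, 3.12]. Speed limits (rad/s): [2.57, 2.57, 3.14, 3.14, 3.14, 3.14].

### API

Orientations are given as a unit quaternion [x, y, z, w].
In Python, from cell import bot, cams gives the robot as it stands.
- The arm moves only by the tool arm_command, never from a script. Its argument "steps" is a list of rows, each a list of 7 numbers: the opening, from 0 (shut) to 1 (fully open), then the shift along the tool's x, y, z in cm, then the turn, a rotation vector about the tool's x, y, z in degrees. A call has 1 to 12 rows; each row shifts and turns the commanded pose from where the row before left it, along the tool's axes as they then stand; what a row does not reach is not made up. A row lasts 1/8 s, in which the tool goes at most 62.5 mm and 10.7 degrees, less where a joint would pass 70% of its speed; a pose out of reach is approached as far as the arm can. A call is refused whole if a number of a shift passes 6.25 or a number of a turn 10.7, either way. A call with a gripper value outside its range is refused whole. The fingers move at their own pace and stop on an object; "newtons" is the grip in N (left out, the last holds). Time passes only in rows, so rows that do not move let the fingers close. It gives the time, the measured TCP pose, the force, the opening and the grip force at its end, in the units of the state.
- bot.read_state(): the state, without advancing time (a new reading comes with each control period).
- cams.read_camera(name): name is "side" or "top"; returns a dict with "img" (480x640x3 uint8, red, green, blue), "depth" (480x640 float32, mm along the optical axis (not along the pixel's ray), 0 where there is no reading), "K" (3x3 intrinsics, pixels), "camera_from_world" (4x4, takes a point from world to camera coordinates). Camera axes: x right, y down, z forward; pixel columns grow to the right and rows downward; lengths in mm; the calibration is good to about 2 mm. A picture is of the moment at which its call begins.
- bot.hand_in(): hands the job in; it is judged then, once.
The state is a dict: "t": time; "joints": joint angles; "qd": joint speeds; "effort": joint torques, N m; "ee_pos": TCP position; "ee_rot": TCP orientation; "wrist_force": force on the tool from outside, world axes, zero at the start; "wrist_torque": the same for the moment, N m; "gripper_width": finger opening in mm; "gripper_force": force on a finger pad.
Only numpy, scipy, OpenCV 4.12 (cv2) and the standard library are available. Lean on these libraries where they do the work, as an engineer would, in place of code of your own. Each camera call takes 0.05 s, during which the arm holds its last target. There are 200 camera calls.

### The job

Clear the chopping board: take the scraper out of the drying rack and use its blade, not the gripper, to push all four potato dice off the edge of the board into the steel pan beside it. Then slide the scraper blade-down into the long empty slot of the wooden block until it is fully home, and let go of it. Last of all push the pan's hinged lid fully shut. Leave the ramekin on the board and the two tools in the block where they are.

Things in the scene. Friction and masses are not known exactly. Their poses are not given: they have to be found in the camera images.
- scraper: Bench scraper: flat steel blade 130 wide (y) x 3 thick (x) x 80 high, below a black bar handle 130 (y) x 24 (x) x 30 high. At the start it stands blade-down in the drying rack, leaning up to 3 degrees. Origin: middle of the blade's lower edge; z points up to the handle. The same either way round.
- scraper_grip (a point): Centre of the scraper's handle, 95 above the blade's lower edge; handle underside 80, top 110 above that edge.
- rack: Fixed drying rack: grey base 90 (x) x 165 (y) x 12 high with steel wire hoops 63 high and 100 long. The scraper stands on the base between the two middle hoops (8 apart), its blade along the rack's y, with a 12 high stop 3 beyond each end of the blade. Two more hoops at x = -35 and +35. Origin: centre of the underside.
- station: Fixed chopping board, wood, 280 (x) x 220 (y), top 70 above the table, on rubber feet, with an open steel pan standing against its -y edge. Origin: on the table under the board's centre. Board top spans x -140..140, y -110..110 in this frame.
- board_edge (a point): Point on the top of the board's -y edge (70 high), at the middle of the pan's width: the dice go over this edge, towards the station's -y.
- pan_floor (a point): Centre of the pan's inner floor, 5 above the table; axes as the station's. Pan inside 168 (x) x 158 (y), walls 4, rim 65 above the table, its near wall 2 from the board's edge.
- die1: Potato die, 25 mm cube, first of four alike, at the start on the board. Origin: centre of the face that was underneath at the start.
- die2: Potato die, 25 mm cube, second of four alike, at the start on the board. Origin: centre of the face that was underneath at the start.
- die3: Potato die, 25 mm cube, third of four alike, at the start on the board. Origin: centre of the face that was underneath at the start.
- die4: Potato die, 25 mm cube, fourth of four alike, at the start on the board. Origin: centre of the face that was underneath at the start.
- pan_lid (a joint): Angle of the pan's lid in rad: 0 shut (level on the pan), grows as it opens; starts standing open at 1.45 to 1.8. The stiff hinge stays wherever it is left.
- lid_hinge (a point): Middle of the lid's hinge line, on the pan's side away from the board, 70 above the table; the hinge runs along the station's x.
- lid_edge (a point): Middle of the lid's free edge, 170 from the hinge line. The lid is a plate 180 wide, 5 thick, with a 5 mm lip along the outside of the free edge and a small black knob (26 wide, 18 high) on the outside, 75 from the hinge.
- block: Fixed wooden block 100 (x) x 160 (y) x 80 high. Long empty slot along y at x = -25; two short slots at x = +30 hold two small tools whose handles reach 143 above the table. Origin: centre of the underside.
- slot_mouth (a point): Centre of the long slot's mouth, in the block's top face (80 high). The slot is 68 deep, 140 long (y) and 8 wide (x); its long sides slope outwards in the top 9 to a mouth 20 wide.
- slot_floor (a point): Centre of the long slot's floor, 12 above the table; axes as the block's. With the blade's edge on it the handle's underside is 12 above the block's top.
- ramekin: White ramekin, radius 29, 35 high, on the board beside the dice (station x about +105). Origin: centre of underside. Bystander.
- turner: Small tool with a square black handle in a short slot of the block, 130 long. Origin: lower tip. Bystander.
- palette: Small tool with a round wooden handle in a short slot of the block, 131 long. Origin: lower tip. Bystander.

How it is judged:
By the outcome, as a careful person would: the job done as asked, in the order asked, and still so for the second after the job is handed in, with the robot touching nothing.
It also fails if it takes over 72 s, if anything falls off the work surface, if the arm or the gripper's body presses on something with over 40 N, if the wrist force passes 120 N, or if a joint passes its speed limit or range.

## Working session

There is one attempt and no reset: what is moved stays moved. The work goes in short steps, Python scripts to look and compute and a tool call to move; the robot and the scene stay as the last step left them, time stands still between calls to the robot, and variables do not carry over. Pictures are saved under pics/ and viewed, at most 10 in all, crops included, and the job is handed in when it is done.

Besides the shell and the picture viewer there is one more tool, called after ">>>" as a command line: name --pt "numbers of a row" for each row, then --argument value for the rest. arm_command: Moves the arm, as the interface text tells. Its arguments: {"type":"object","properties":{"steps":{"type":"array"},"newtons":{"type":"number"}},"required":["steps"]}

```bash
mkdir -p pics; ls; python3 - <<'E'
from cell import bot, cams
import cv2, numpy as np
print(bot.read_state(), bot.tips_ahead)
for n in ("top","side"):
    c=cams.read_camera(n); cv2.imwrite(f"pics/{n}0.png",c["img"][:,:,::-1]); np.savez(f"{n}0.npz",**c); print(n,c["K"],c["camera_from_world"])
E
```

```text
pics
{'t': 0.0, 'joints': array([ 9.14239360e-01,  2.59361897e-01,  1.53605908e+00, -1.17603243e-05,
        1.34798939e+00, -2.02797156e-01]), 'qd': array([-7.97503517e-04, -8.97247638e-04,  8.12036034e-04, -6.74173054e-05,
       -3.80181673e-04, -4.90082437e-04]), 'effort': array([ 1.22178790e-06, -4.46031868e+01, -2.90570354e+01, -2.10672499e-05,
        1.18424697e-02,  2.18628827e-06]), 'ee_pos': array([240.7689258 , 493.95829234, 244.47412348]), 'ee_rot': array([ 2.24937123e-01,  9.74372857e-01, -8.28630564e-04, -3.73396639e-04]), 'wrist_force': array([-0.57476931, -0.76698489,  0.12577299]), 'wrist_torque': array([ 0.01780205,  0.01502889, -0.01231487]), 'gripper_force': 0.0, 'gripper_width': 85.4090628986578} 14.0
top [[512.84132134   0.         314.12777913]
 [  0.         512.84132134 237.08636725]
 [  0.           0.           1.        ]] [[-2.67950708e-02 -9.99385906e-01 -2.25795319e-02  2.18380411e+01]
 [-9.82030064e-01  3.05374741e-02 -1.86237528e-01  5.43880845e+02]
 [ 1.86812683e-01  1.71835314e-02 -9.82245259e-01  1.01022839e+03]
 [ 0.00000000e+00  0.00000000e+00  0.00000000e+00  1.00000000e+00]]
side [[455.55472916   0.         318.84727004]
 [  0.         455.55472916 239.48055103]
 [  0.           0.           1.        ]] [[ 6.77769529e-01 -7.35215903e-01  9.27590076e-03 -3.71976406e+02]
 [-4.21497085e-01 -3.98838344e-01 -8.14412784e-01  3.16925684e+02]
 [ 6.02468815e-01  5.48074403e-01 -5.80211837e-01  4.61013639e+02]
 [ 0.00000000e+00  0.00000000e+00  0.00000000e+00  1.00000000e+00]]
```

View pics/top0.png

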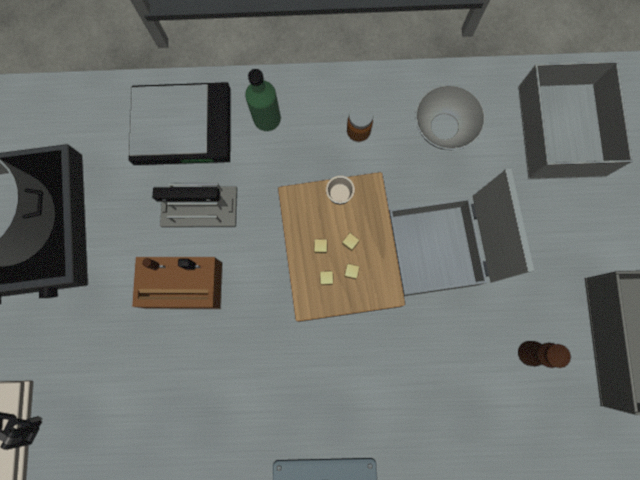

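View pics/side0.png

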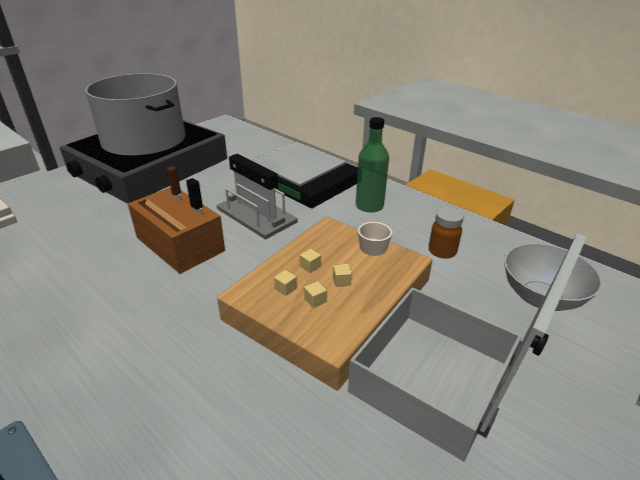

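The top view shows the board (corners ~(278,187),(383,172),(405,305),(297,321)), four dice near (320–352, 240–278), the pan at (440,248) with its lid standing at (505,228), the scraper handle at (187,194) in the rack, and the block at (178,283) with its long slot at (175,292). The side view agrees.

```bash
cat > h.py <<'E'
import numpy as np, cv2
def load(n,fresh=False):
    if fresh:
        from cell import cams; return cams.read_camera(n)
    return dict(np.load(f"{n}0.npz"))
def world(c):
    T=np.linalg.inv(c["camera_from_world"]);K=c["K"];d=c["depth"]
    v,u=np.mgrid[:480,:640]
    p=np.stack([(u-K[0,2])/K[0,0]*d,(v-K[1,2])/K[1,1]*d,d],-1)
    return p@T[:3,:3].T+T[:3,3]
def ray(c,uv,z):
    T=np.linalg.inv(c["camera_from_world"]);uv=np.atleast_2d(np.asarray(uv,float))
    d=np.c_[uv,np.ones(len(uv))]@np.linalg.inv(c["K"]).T@T[:3,:3].T
    return T[:3,3]+d*((z-T[2,3])/d[:,2])[:,None]
def rect(c,mask,z,amin=40):
    """rectangles of the mask's blobs as seen on the plane z: centre, size, angle deg"""
    out=[]
    for k in cv2.findContours(mask.astype(np.uint8),cv2.RETR_EXTERNAL,cv2.CHAIN_APPROX_NONE)[0]:
        if cv2.contourArea(k)<amin: continue
        p=ray(c,k[:,0,:],z)[:,:2].astype(np.float32)
        r=cv2.minAreaRect(p); out.append((np.round(r[0],1),np.round(r[1],1),round(r[2],2),len(k)))
    return out
E
python3 - <<'E'
from h import *
for n in("top","side"):
    c=load(n);w=world(c);hsv=cv2.cvtColor(c["img"],cv2.COLOR_RGB2HSV);z=w[...,2];H,S,V=[hsv[...,i] for i in range(3)]
    x,y=w[...,0],w[...,1]
    print(n)
    def show(t,m,zz,a=40): print(t,*rect(c,m,zz,a),sep="\n  ")
    reg=(x>300)&(x<750)&(y>-450)&(y<400)
    show("board",reg&(abs(z-70)<6)&(S>60)&(y<120),70,1000)
    show("block",reg&(abs(z-80)<6)&(S>60)&(y>130),80,500)
    show("dice",reg&(abs(z-95)<6)&(S>60)&(y<120),95,20)
    show("handle",reg&(z>100)&(z<140)&(V<70)&(y>130)&(x>520),122,40)
    show("rack",reg&(abs(z-12)<5)&(y>130)&(S<60)&(x>480),12,200)
    show("ram",reg&(abs(z-105)<5)&(y<120)&(y>-100)&(S<60),105,40)
    show("pan",reg&(abs(z-65)<4)&(y<-80)&(S<60),65,40)
    m=reg&(z>85)&(y<-150)&(S<60); p=w[m]; print("lid pts",len(p),p.min(0),p.max(0))
    m=reg&(z>100)&(y>130)&(y<330)&(x>480); p=w[m];print("handle pts",p.mean(0),np.percentile(p[:,2],[5,50,95]))
E
```

```text
top
board
  (array([523.6, -45.9]), array([278.6, 218.9]), 6.6, 518)
block
  (array([456.9, 287.3]), array([161.6,  99.9]), 88.27, 257)
dice
  (array([454. , -16.6]), array([25.4, 23.5]), 88.34, 46)
  (array([465.9, -66.6]), array([24.9, 25.5]), 76.34, 45)
  (array([517.7,  -7.7]), array([23.8, 24.1]), 88.23, 45)
  (array([525.3, -66.6]), array([25.1, 25.6]), 48.77, 38)
handle
  (array([625.2, 255.5]), array([132.3,  28.6]), 88.09, 156)
rack
  (array([626.5, 257.1]), array([167.2,  88.3]), 89.41, 255)
ram
  (array([629.8, -48.6]), array([54.5, 56.4]), 43.87, 77)
pan
  (array([ 516.8, -245.6]), array([176.5, 174.6]), 6.6, 345)
lid pts 4205 [ 306.47908067 -449.19053784   85.01792618] [ 618.26881211 -319.41042702  244.65664164]
handle pts [597.91112546 261.86451167 122.74451806] [104.92342655 122.2130454  143.73783617]
side
board
  (array([522. , -48.9]), array([281. , 221.2]), 6.66, 493)
block
  (array([456.3, 284.6]), array([169.1, 103.2]), 88.34, 226)
dice
  (array([464.3, -68.2]), array([28.7, 26.2]), 76.19, 53)
  (array([453.1, -18.7]), array([28.5, 28.7]), 1.93, 50)
  (array([523.7, -68.4]), array([30.4, 25.3]), 51.56, 53)
  (array([516.4,  -9.2]), array([28.9, 28.5]), 83.45, 47)
handle
  (array([615. , 241.8]), array([157.6,  46.4]), 87.91, 115)
rack
  (array([626.8, 258. ]), array([172.6,  93. ]), 88.41, 247)
ram
  (array([627.7, -50.9]), array([58.1, 55.5]), 43.41, 81)
pan
  (array([ 468.3, -342. ]), array([34.4,  2.7]), 5.55, 45)
  (array([ 516.2, -243.8]), array([179.1, 169. ]), 6.66, 432)
lid pts 2460 [ 438.27381938 -359.36343739   85.50103847] [ 620.74135586 -321.51400989  240.21276614]
handle pts [573.97149597 261.59930857 118.61263193] [102.14981328 119.80244402 141.86713585]
```

```bash
cat >> h.py <<'E'
from scipy.spatial.transform import Rotation as R
def go(pos,yaw,st=None):
    """needed turn (tool axes, deg), then shift (tool axes after the turn, cm), for the tool pointing down with its y at yaw deg"""
    from cell import bot
    s=st or bot.read_state(); r=R.from_quat(s["ee_rot"])
    best=None
    for a in (yaw,yaw+180):
        t=np.deg2rad(a); y=np.array([np.cos(t),np.sin(t),0]); z=np.array([0,0,-1.]); q=R.from_matrix(np.c_[np.cross(y,z),y,z])
        rv=np.rad2deg((r.inv()*q).as_rotvec())
        if best is None or np.linalg.norm(rv)<np.linalg.norm(best[0]): best=(rv,q)
    print("turn",best[0].round(2),"shift",(best[1].inv().apply(np.array(pos)-s["ee_pos"])/10).round(2),"j",s["joints"].round(2),"pos",s["ee_pos"].round(1),"F",s["wrist_force"].round(1),"w",round(s["gripper_width"],1))
E
python3 - <<'E'
from h import *
for n in("top","side"):
    c=load(n);w=world(c);V=c["img"].max(-1);x,y,z=w[...,0],w[...,1],w[...,2]
    m=(x>590)&(x<660)&(y>170)&(y<340)&(z>85)&(z<135)&(V<70)
    p=w[m];print(n,len(p),np.percentile(p,[2,25,50,75,98],axis=0).round(1).tolist())
    if n=="top":
        t=np.median(p[:,2]); mm=m&(abs(z-t)<4)
        print(t,rect(c,mm,t))
        k=mm&True; A=np.c_[w[k][:,:2]-w[k][:,:2].mean(0),np.ones(k.sum())]; print("plane",np.linalg.lstsq(A,w[k][:,2],rcond=None)[0])
go((624,255.5,220),-1.9)
E
```

```text
top 977 [[615.1, 193.6, 99.5], [618.4, 222.1, 119.1], [625.1, 255.0, 121.8], [632.5, 287.3, 123.3], [639.8, 317.9, 125.9]]
121.77957911536828 [(array([627.3, 256.8]), array([129.6,  24.5]), 88.09, 151)]
plane [ 2.30030771e-02 -1.23053567e-03  1.22271778e+02]
side 886 [[615.9, 194.1, 93.7], [617.9, 210.2, 104.2], [619.7, 245.1, 115.4], [628.0, 281.3, 121.0], [639.0, 317.9, 122.6]]
turn [-9.00e-02  4.00e-02  6.59e+01] shift [-22.57  39.09   2.45] j [ 0.91  0.26  1.54 -0.    1.35 -0.2 ] pos [240.8 494.  244.5] F [ 0.4 -0.4 -0.5] w 85.4
```

>>> arm_command --pt "1 0 0 0 0 0 9.4" --pt "1 0 0 0 0 0 9.4" --pt "1 0 0 0 0 0 9.4" --pt "1 0 0 0 0 0 9.4" --pt "1 0 0 0 0 0 9.4" --pt "1 0 0 0 0 0 9.4" --pt "1 0 0 0 0 0 9.5"

```text
t: 0.98
ee_pos: [240.9, 494.1, 244.8]
ee_rot: [0.721, 0.693, -0.001, 0.0]
wrist_force: [0.7, -0.1, -0.6]
gripper_width: 85.4
gripper_force: 0.0
```

>>> arm_command --pt "1 -2.25 3.94 0 0 0 0" --pt "1 -2.25 3.94 0 0 0 0" --pt "1 -2.25 3.94 0 0 0 0" --pt "1 -2.25 3.94 0 0 0 0" --pt "1 -2.25 3.94 0 0 0 0" --pt "1 -2.25 3.94 0 0 0 0" --pt "1 -2.25 3.94 0 0 0 0" --pt "1 -2.25 3.94 0 0 0 0" --pt "1 -2.25 3.94 0 0 0 0" --pt "1 -2.25 3.94 0 0 0 0" --pt "1 0 0 0 0 0 0"

```text
t: 2.35
ee_pos: [629.7, 253.7, 243.7]
ee_rot: [0.72, 0.694, -0.001, 0.0]
wrist_force: [0.1, 1.1, -0.7]
gripper_width: 85.9
gripper_force: 0.0
```

```bash
python3 - <<'E'
from h import *
go((627.3,256.8,107),-1.9)
c=load("side",True); cv2.imwrite("pics/side1.png",c["img"][:,:,::-1])
E
```

```text
turn [-0.06  0.07 -0.22] shift [ 0.3  -0.25 13.67] j [ 0.22  0.5   1.19 -0.    1.46  0.26] pos [629.7 253.7 243.7] F [ 0.1  1.1 -0.7] w 85.9
```

>>> arm_command --pt "1 0.3 -0.25 3 0 0 -0.2" --pt "1 0 0 3 0 0 0" --pt "1 0 0 3 0 0 0" --pt "1 0 0 2.5 0 0 0" --pt "1 0 0 1.5 0 0 0" --pt "1 0 0 0.7 0 0 0" --pt "1 0 0 0 0 0 0"

```text
t: 3.28
ee_pos: [624.9, 259.8, 108.5]
ee_rot: [0.717, 0.697, 0.0, -0.0]
wrist_force: [0.2, 0.2, -0.1]
gripper_width: 85.4
gripper_force: 0.0
```

```bash
python3 - <<'E'
from h import *
go((627.3,256.8,107),-1.9)
c=load("side",True); cv2.imwrite("pics/side2.png",cv2.resize(c["img"][100:260,150:350,::-1],(800,600)))
E
```

```text
turn [-0.   -0.    0.22] shift [-0.29  0.25  0.15] j [0.23 0.59 1.37 0.   1.18 0.26] pos [624.9 259.8 108.5] F [ 0.2  0.2 -0.1] w 85.4
```

View pics/side2.png

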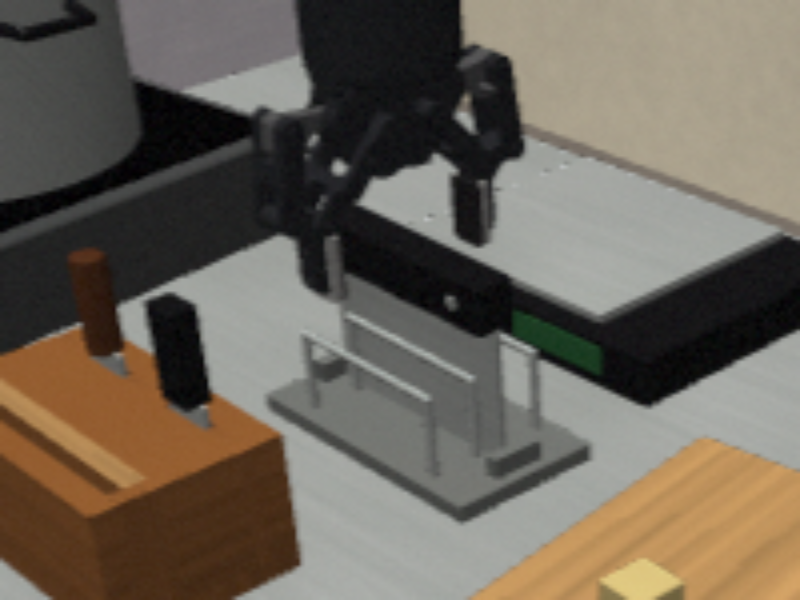

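The crop shows the open fingers straddling the scraper handle, one pad each side at (325,265) and (470,210), clear of the hoops.

>>> arm_command --pt "1 -0.3 0.25 0.1 0 0 0.2" --pt "1 0 0 0 0 0 0" --pt "1 0 0 0 0 0 0"

```text
t: 3.7
ee_pos: [627.7, 256.3, 107.7]
ee_rot: [0.719, 0.695, 0.0, 0.0]
wrist_force: [0.2, 0.3, 0.1]
gripper_width: 85.4
gripper_force: 0.0
```

>>> arm_command --pt "0 0 0 0 0 0 0" --pt "0 0 0 0 0 0 0" --pt "0 0 0 0 0 0 0" --pt "0 0 0 0 0 0 0" --pt "0 0 0 0 0 0 0" --pt "0 0 0 0 0 0 0" --pt "0 0 0 0 0 0 0" --pt "0 0 0 0 0 0 0" --newtons 80

```text
t: 4.7
ee_pos: [627.8, 256.5, 107.6]
ee_rot: [0.719, 0.695, 0.0, 0.0]
wrist_force: [1.1, 0.0, 2.8]
gripper_width: 23.0
gripper_force: 79.6
```

>>> arm_command --pt "0 0 0 -1 0 0 0" --pt "0 0 0 -2 0 0 0" --pt "0 0 0 -3 0 0 0" --pt "0 0 0 -3 0 0 0" --pt "0 0 0 -3 0 0 0" --pt "0 0 0 -2 0 0 0" --pt "0 0 0 -1 0 0 0" --pt "0 0 0 0 0 0 0" --pt "0 0 0 0 0 0 0"

```text
t: 5.82
ee_pos: [626.7, 256.3, 255.8]
ee_rot: [0.719, 0.695, -0.001, -0.001]
wrist_force: [-0.4, -0.3, -4.0]
gripper_width: 23.0
gripper_force: 79.9
```

```bash
python3 - <<'E'
from h import *
go((481.4,23.3,257),-83.4)
c=load("side",True); cv2.imwrite("pics/side3.png",c["img"][:,:,::-1])
E
```

```text
turn [-0.1   0.15 81.5 ] shift [-17.11  21.47  -0.12] j [0.22 0.49 1.17 0.   1.48 0.26] pos [626.7 256.3 255.8] F [-0.4 -0.3 -4. ] w 23.0
```

View pics/side3.png

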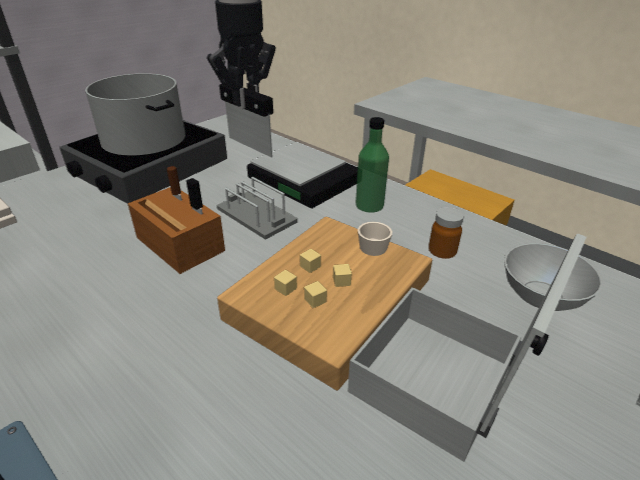

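The scraper is held, blade hanging straight at (248,130), clear of the rack.

>>> arm_command --pt "0 0 0 0 0 0 10.2" --pt "0 0 0 0 0 0 10.2" --pt "0 0 0 0 0 0 10.2" --pt "0 0 0 0 0 0 10.2" --pt "0 0 0 0 0 0 10.2" --pt "0 0 0 0 0 0 10.2" --pt "0 0 0 0 0 0 10.2" --pt "0 0 0 0 0 0 10.1" --pt "0 0 0 0 0 0 0"

```text
t: 7.0
ee_pos: [627.0, 256.3, 256.2]
ee_rot: [0.998, 0.058, -0.001, 0.0]
wrist_force: [-0.6, -0.2, -4.0]
gripper_width: 22.6
gripper_force: 79.7
```

>>> arm_command --pt "0 -1.4 1.7 0 0 0 0" --pt "0 -2.2 2.7 0 0 0 0" --pt "0 -2.2 2.7 0 0 0 0" --pt "0 -2.2 2.7 0 0 0 0" --pt "0 -2.2 2.7 0 0 0 0" --pt "0 -2.2 2.7 0 0 0 0" --pt "0 -2.2 2.7 0 0 0 0" --pt "0 -1.6 2.2 0 0 0 0" --pt "0 -0.9 1.4 0 0 0 0" --pt "0 0 0 0 0 0 0" --pt "0 0 0 0 0 0 0" --pt "0 0 0 0 0 0 0"

```text
t: 8.5
ee_pos: [482.6, 23.8, 257.2]
ee_rot: [0.998, 0.058, 0.0, -0.0]
wrist_force: [0.2, -0.0, -3.2]
gripper_width: 22.7
gripper_force: 79.8
```

```bash
python3 - <<'E'
from h import *
go((481.4,23.3,169),-83.4)
E
```

```text
turn [-0.02 -0.    0.08] shift [-0.13  0.04  8.82] j [-0.18  0.13  1.67  0.    1.34  1.27] pos [482.6  23.8 257.2] F [ 0.2 -0.  -3.2] w 22.7
```

>>> arm_command --pt "0 -0.1 0 1.5 0 0 0" --pt "0 0 0 2.5 0 0 0" --pt "0 0 0 2.5 0 0 0" --pt "0 0 0 1.5 0 0 0" --pt "0 0 0 0.8 0 0 0" --pt "0 0 0 0 0 0 0" --pt "0 0 0 0 0 0 0"

```text
t: 9.38
ee_pos: [481.9, 23.0, 170.1]
ee_rot: [0.998, 0.058, 0.001, 0.0]
wrist_force: [-0.6, 0.3, -3.4]
gripper_width: 23.0
gripper_force: 79.8
```

```bash
python3 - <<'E'
from h import *
go((481.4,23.3,169),-83.4)
c=load("side",True); cv2.imwrite("pics/side4.png",cv2.resize(c["img"][180:380,190:450,::-1],(780,600)))
E
```

```text
turn [ 0.03 -0.09  0.  ] shift [-0.05 -0.04  0.11] j [-0.18  0.2   1.8  -0.    1.13  1.27] pos [481.9  23.  170.1] F [-0.6  0.3 -3.4] w 23.0
```

View pics/side4.png

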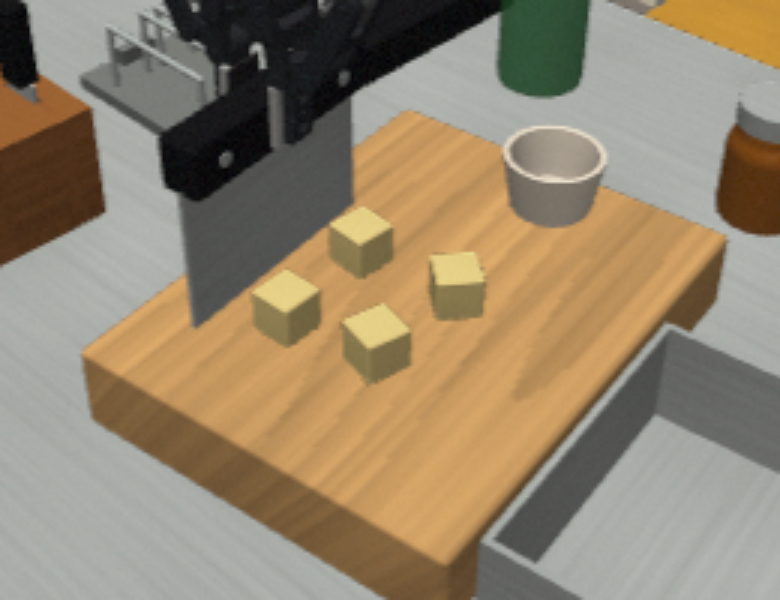

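The blade stands on the board behind the dice, edge from (195,322) to (352,205), spanning all four; the ramekin is well outside its sweep.

>>> arm_command --pt "0 -0.05 0.5 0.08 0 0 0" --pt "0 0 1 0 0 0 0" --pt "0 0 1 0 0 0 0" --pt "0 0 1 0 0 0 0" --pt "0 0 1 0 0 0 0" --pt "0 0 1 0 0 0 0" --pt "0 0 1 0 0 0 0" --pt "0 0 1 0 0 0 0" --pt "0 0 1 0 0 0 0" --pt "0 0 1 0 0 0 0" --pt "0 0 1 0 0 0 0" --pt "0 0 1 0 0 0 0"

```text
t: 10.92
ee_pos: [494.0, -91.9, 168.5]
ee_rot: [0.998, 0.058, -0.0, -0.0]
wrist_force: [0.1, 0.4, -3.5]
gripper_width: 23.0
gripper_force: 79.9
```

```bash
python3 - <<'E'
from h import *
c0=np.array([522.8,-47.4]);a=np.deg2rad(6.6)
q=c0+np.array([np.cos(a),np.sin(a)])*-33+np.array([-np.sin(a),np.cos(a)])*-122
go((*q,168.5),-83.4)
c=load("side",True); cv2.imwrite("pics/side5.png",cv2.resize(c["img"][180:440,190:530,::-1],(780,600)))
E
```

```text
turn [-0.    0.01 -0.  ] shift [ 0.07  8.11 -0.  ] j [-0.41  0.24  1.76 -0.    1.14  1.05] pos [494.  -91.9 168.5] F [ 0.1  0.4 -3.5] w 23.0
```

View pics/side5.png

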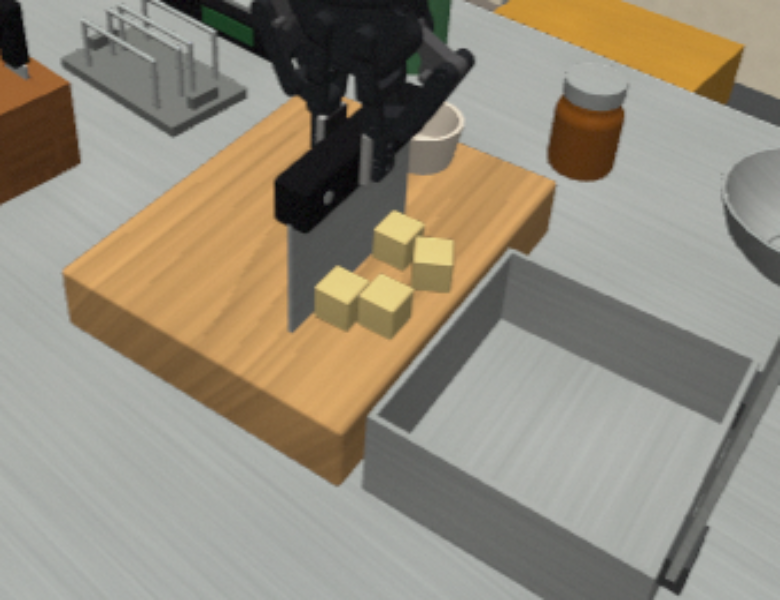

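Blade and dice advance as planned: two pairs at (340,298)/(385,305) and (398,238)/(433,263), just short of the edge and inside the pan's width.

>>> arm_command --pt "0 0.07 0.8 0 0 0 0" --pt "0 0 0.8 0 0 0 0" --pt "0 0 0.8 0 0 0 0" --pt "0 0 0.8 0 0 0 0" --pt "0 0 0.8 0 0 0 0" --pt "0 0 0.8 0 0 0 0" --pt "0 0 0.8 0 0 0 0" --pt "0 0 0.8 0 0 0 0" --pt "0 0 0.8 0 0 0 0" --pt "0 0 0.8 0 0 0 0" --pt "0 0 0.2 0 0 0 0" --pt "0 0 0 0 0 0 0"

```text
t: 12.48
ee_pos: [504.1, -172.7, 168.4]
ee_rot: [0.998, 0.057, -0.0, -0.0]
wrist_force: [0.7, 0.0, -3.1]
gripper_width: 23.0
gripper_force: 79.6
```

```bash
python3 - <<'E'
from h import *
go((0,0,0),-83.4)
c=load("side",True);w=world(c);S=cv2.cvtColor(c["img"],cv2.COLOR_RGB2HSV)
m=cv2.inRange(S,(20,80,90),(35,255,255)); n,l,st,ce=cv2.connectedComponentsWithStats(m)
for i in range(1,n):
    if st[i,4]>40: print(st[i,4],ce[i].round(),np.median(w[l==i],0).round())
cv2.imwrite("pics/side6.png",cv2.resize(c["img"][180:440,190:530,::-1],(780,600)))
E
```

```text
turn [-0.01  0.01 -0.02] shift [-48.09 -22.95  16.84] j [-0.54  0.29  1.69  0.    1.16  0.92] pos [ 504.1 -172.7  168.4] F [ 0.7  0.  -3.1] w 23.0
1291 [412. 351.] [ 525. -204.   27.]
423 [384. 363.] [ 476. -189.   27.]
```

View pics/side6.png

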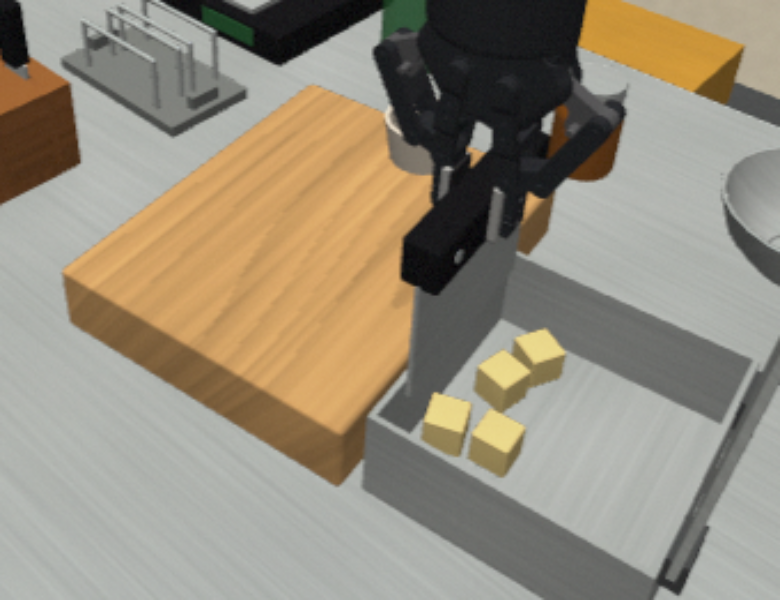

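All four dice lie on the pan floor, at (447,425), (497,442), (503,380), (540,357); the board holds only the ramekin. Next: lift, and measure the slot and the tools' handles.

>>> arm_command --pt "0 0 0 -1.5 0 0 0" --pt "0 0 0 -2.5 0 0 0" --pt "0 0 0 -3 0 0 0" --pt "0 0 0 -3 0 0 0" --pt "0 0 0 -2 0 0 -10.2" --pt "0 0 0 -1 0 0 -10.2" --pt "0 0 0 0 0 0 -10.2" --pt "0 0 0 0 0 0 -10.2" --pt "0 0 0 0 0 0 -10.2" --pt "0 0 0 0 0 0 -10.2" --pt "0 0 0 0 0 0 -10.2" --pt "0 0 0 0 0 0 -10.3"

```text
t: 14.02
ee_pos: [504.1, -172.3, 299.7]
ee_rot: [0.715, 0.699, 0.0, 0.001]
wrist_force: [-0.2, 0.1, -3.1]
gripper_width: 22.7
gripper_force: 79.7
```

```bash
python3 - <<'E'
from h import *
for n in("top","side"):
    c=load(n);w=world(c);hsv=cv2.cvtColor(c["img"],cv2.COLOR_RGB2HSV);x,y,z=[w[...,i] for i in range(3)]
    blk=(x>400)&(x<515)&(y>200)&(y<375)
    for zt in (139,143):
        print(n,"tools",zt,*rect(c,blk&(z>132)&(z<150),zt,5))
    m=blk&(z>95)&(z<150);p=w[m]
    for s in(p[p[:,1]<290],p[p[:,1]>290]): print("  ",np.percentile(s,[2,50,98],axis=0).round().tolist())
    if n=="top":
        print("block px HSV col", [hsv[v,178].tolist() for v in range(275,303,2)])
        print("z col",z[275:303:2,178].round())
go((431.7,287,250),-1.7)
E
```

```text
top tools 139 (array([485.5, 251.7]), array([23.4, 15.2]), 88.3, 36) (array([487.9, 321.3]), array([19.9, 16.6]), 70.16, 28)
top tools 143 (array([484.9, 250.6]), array([23.3, 15.2]), 88.3, 36) (array([487.4, 319.9]), array([19.8, 16.5]), 70.16, 28)
   [[478.0, 240.0, 98.0], [484.0, 247.0, 141.0], [493.0, 262.0, 146.0]]
   [[479.0, 313.0, 97.0], [487.0, 317.0, 137.0], [495.0, 328.0, 146.0]]
block px HSV col [[13, 137, 115], [14, 141, 112], [12, 139, 114], [13, 131, 113], [14, 145, 111], [14, 132, 114], [14, 137, 115], [16, 122, 125], [18, 114, 132], [17, 135, 64], [14, 136, 105], [15, 112, 100], [14, 125, 110], [13, 140, 111]]
z col [80. 82. 79. 81. 78. 82. 83. 79. 76. 60. 14. 72. 77. 80.]
side tools 139 (array([485.3, 249.8]), array([39. , 20.8]), 56.01, 33) (array([487.8, 319. ]), array([37.3, 16.2]), 57.83, 28)
side tools 143 (array([481.5, 243.1]), array([38.6, 20.6]), 56.01, 33) (array([483.9, 311.6]), array([36.9, 16.1]), 57.83, 28)
   [[478.0, 241.0, 96.0], [482.0, 245.0, 123.0], [493.0, 261.0, 143.0]]
   [[480.0, 313.0, 96.0], [486.0, 317.0, 122.0], [496.0, 328.0, 143.0]]
turn [0.06 0.03 0.36] shift [45.7  -8.6   4.97] j [-0.54  0.2   1.48  0.    1.46 -0.52] pos [ 504.1 -172.3  299.7] F [-0.2  0.1 -3.1] w 22.7
```

>>> arm_command --pt "0 2 -0.4 0.4 0 0 0.3" --pt "0 4.5 -0.85 0.4 0 0 0" --pt "0 4.5 -0.85 0.4 0 0 0" --pt "0 4.5 -0.85 0.4 0 0 0" --pt "0 4.5 -0.85 0.4 0 0 0" --pt "0 4.5 -0.85 0.4 0 0 0" --pt "0 4.5 -0.85 0.4 0 0 0" --pt "0 4.5 -0.85 0.4 0 0 0" --pt "0 4.5 -0.85 0.4 0 0 0" --pt "0 4.5 -0.85 0.4 0 0 0" --pt "0 3 -0.5 0 0 0 0"

```text
t: 15.4
ee_pos: [432.4, 287.7, 258.8]
ee_rot: [0.72, 0.694, -0.0, -0.0]
wrist_force: [-0.2, -0.3, -3.3]
gripper_width: 22.6
gripper_force: 79.8
```

>>> arm_command --pt "0 0 0 0 0 0 0" --pt "0 0 0 0 0 0 0" --pt "0 0 0 0 0 0 0"

```text
t: 15.78
ee_pos: [434.4, 284.4, 258.7]
ee_rot: [0.72, 0.694, -0.0, 0.0]
wrist_force: [0.4, 0.7, -3.6]
gripper_width: 22.8
gripper_force: 79.8
```

```bash
python3 - <<'E'
from h import *
go((431.7,287,191),-1.7)
E
```

```text
turn [ 0.01  0.01 -0.4 ] shift [ 0.25 -0.27  6.77] j [ 0.36  0.19  1.59 -0.    1.36  0.4 ] pos [434.4 284.4 258.7] F [ 0.4  0.7 -3.6] w 22.8
```

>>> arm_command --pt "0 0.25 -0.27 1 0 0 -0.4" --pt "0 0 0 2 0 0 0" --pt "0 0 0 2 0 0 0" --pt "0 0 0 1.2 0 0 0" --pt "0 0 0 0.4 0 0 0" --pt "0 0 0 0 0 0 0" --pt "0 0 0 0 0 0 0" --pt "0 0 0 0 0 0 0"

```text
t: 16.77
ee_pos: [432.2, 287.9, 193.1]
ee_rot: [0.717, 0.697, 0.001, 0.0]
wrist_force: [-0.1, -0.6, -3.0]
gripper_width: 22.9
gripper_force: 79.5
```

```bash
python3 - <<'E'
from h import *
go((431.7,287,185),-1.7)
s=load("side",True);t=load("top",True)
a=cv2.resize(s["img"][100:280,110:250],(420,540),interpolation=cv2.INTER_CUBIC); b=cv2.resize(t["img"][230:320,125:230],(380,540)); 
cv2.imwrite("pics/slot.png",np.hstack([a,b])[:,:,::-1])
np.savez("s1.npz",**s)
# blade lower corners expected in side view for z=95
E
```

```text
turn [ 0.07 -0.03  0.1 ] shift [-0.09 -0.05  0.81] j [0.37 0.25 1.69 0.   1.21 0.4 ] pos [432.2 287.9 193.1] F [-0.1 -0.6 -3. ] w 22.9
```

View pics/slot.png

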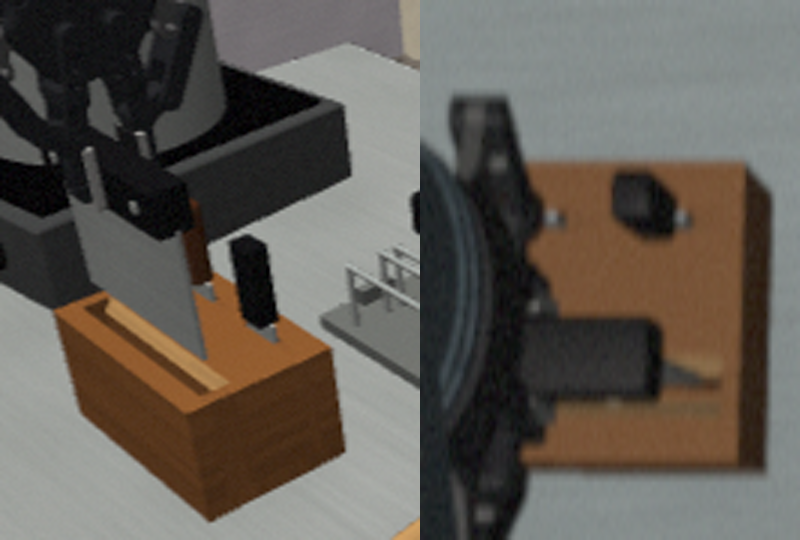

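```bash
python3 - <<'E'
from h import *
def proj(c,p):
    q=np.atleast_2d(p)@c["camera_from_world"][:3,:3].T+c["camera_from_world"][:3,3]; q=q@c["K"].T; return (q[:,:2]/q[:,2:])
a=np.deg2rad(-1.7);ex=np.array([np.cos(a),np.sin(a),0]);ey=np.array([-np.sin(a),np.cos(a),0])
M=np.array([431.7,287,80]);B=np.array([432.2,287.9,193.1-95.6])
s=dict(np.load("s1.npz"))
mouth=[M+i*10*ex+j*70*ey for i,j in((-1,-1),(1,-1),(1,1),(-1,1))]
im=s["img"].copy(); big=cv2.resize(im[150:250,110:230],(720,600),interpolation=cv2.INTER_CUBIC)
sc=lambda p:np.round((p-[110,150]+.5)*6-.5).astype(np.int32)
cv2.polylines(big,[sc(proj(s,mouth))],True,(0,255,0),1)
cv2.polylines(big,[sc(proj(s,[B-65*ey,B+65*ey]))],False,(255,0,255),1)
t=load("top"); b2=cv2.resize(t["img"][250:315,125:230],(735,455),interpolation=cv2.INTER_CUBIC)
sc=lambda p:np.round((p-[125,250]+.5)*7-.5).astype(np.int32)
cv2.polylines(b2,[sc(proj(t,mouth))],True,(0,255,0),1)
o=np.zeros((600,800,3),np.uint8); l=cv2.resize(big,(400,333)); o[:333,:400]=big[200:533,150:550]; r=b2[200:,100:]; o[345:,:r.shape[1]]=r
cv2.imwrite("pics/over.png",o[:,:,::-1])
E
```

```text
(no output)
```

View pics/over.png

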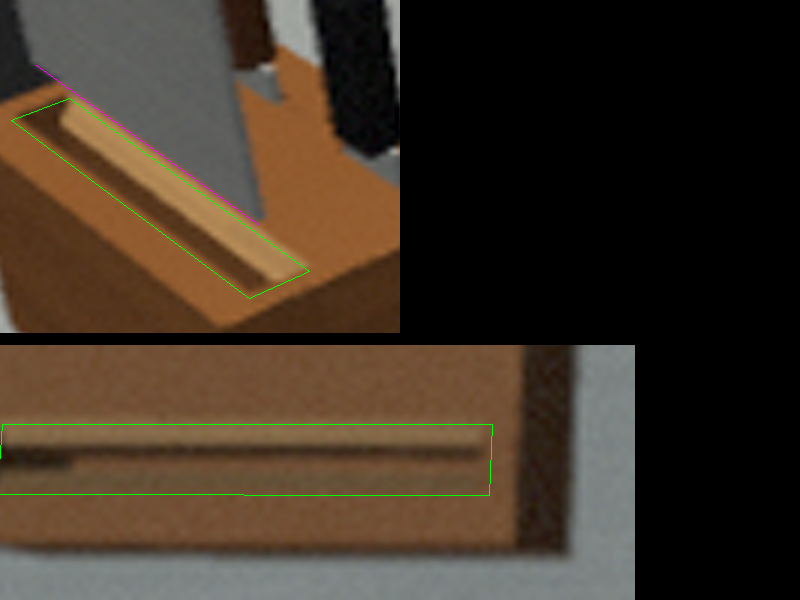

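The overlay shows the measured slot mouth outline sitting on the slot in both views and the blade edge (40,65)–(262,222) parallel above it. Inserting.

>>> arm_command --pt "0 -0.08 -0.05 0.4 0 0 0.1" --pt "0 0 0 0.5 0 0 0" --pt "0 0 0 0.5 0 0 0" --pt "0 0 0 0.5 0 0 0" --pt "0 0 0 0.5 0 0 0" --pt "0 0 0 0.5 0 0 0" --pt "0 0 0 0.5 0 0 0" --pt "0 0 0 0.5 0 0 0" --pt "0 0 0 0 0 0 0"

```text
t: 18.0
ee_pos: [431.0, 286.8, 153.0]
ee_rot: [0.718, 0.697, -0.0, -0.0]
wrist_force: [-0.1, 0.6, -3.0]
gripper_width: 22.8
gripper_force: 79.7
```

>>> arm_command --pt "0 0 0 0.6 0 0 0" --pt "0 0 0 0.6 0 0 0" --pt "0 0 0 0.6 0 0 0" --pt "0 0 0 0.6 0 0 0" --pt "0 0 0 0.6 0 0 0" --pt "0 0 0 0.6 0 0 0" --pt "0 0 0 0.5 0 0 0" --pt "0 0 0 0.2 0 0 0" --pt "0 0 0 0 0 0 0"

```text
t: 19.12
ee_pos: [431.3, 286.9, 110.4]
ee_rot: [0.718, 0.697, -0.0, -0.0]
wrist_force: [0.7, -0.5, -3.7]
gripper_width: 22.9
gripper_force: 79.7
```

>>> arm_command --pt "0 0 0 0.15 0 0 0" --pt "0 0 0 0.1 0 0 0" --pt "0 0 0 0 0 0 0"

```text
t: 19.5
ee_pos: [431.3, 286.9, 108.0]
ee_rot: [0.718, 0.697, -0.0, -0.0]
wrist_force: [0.0, 0.3, -3.9]
gripper_width: 22.9
gripper_force: 79.7
```

>>> arm_command --pt "0 0 0 0.1 0 0 0" --pt "0 0 0 0.05 0 0 0" --pt "0 0 0 0 0 0 0"

```text
t: 19.88
ee_pos: [431.5, 287.0, 107.6]
ee_rot: [0.718, 0.697, 0.0, 0.0]
wrist_force: [-2.5, -1.2, 5.2]
gripper_width: 22.9
gripper_force: 81.1
```

Contact with the slot floor at the expected height. Release by opening part way, then lift.

>>> arm_command --pt "0.45 0 0 0 0 0 0" --pt "0.45 0 0 0 0 0 0" --pt "0.45 0 0 0 0 0 0" --pt "0.45 0 0 -1 0 0 0" --pt "0.45 0 0 -2 0 0 0" --pt "0.45 0 0 -3 0 0 0" --pt "0.45 0 0 -4 0 0 0" --pt "0 0 0 -4 0 0 0" --pt "0 0 0 -2 0 0 0" --pt "0 0 0 0 0 0 0" --pt "0 0 0 0 0 0 0"

```text
t: 21.25
ee_pos: [430.8, 286.7, 265.7]
ee_rot: [0.718, 0.697, -0.001, -0.0]
wrist_force: [0.3, 0.1, -0.7]
gripper_width: 0.0
gripper_force: 0.0
```

```bash
python3 - <<'E'
from h import *
s=load("side",True);t=load("top",True);w=world(s)
x,y,z=[w[...,i] for i in range(3)]
m=(s["img"].max(-1)<70)&(x>405)&(x<455)&(y>215)&(y<360)&(z>85)&(z<140)
print("handle",m.sum(),np.percentile(w[m],[2,50,98],axis=0).round(1).tolist())
# lid: plane fit, from the side view and the start top view
a=np.deg2rad(6.6);ex=np.array([np.cos(a),np.sin(a)]);ey=np.array([-np.sin(a),np.cos(a)]);c0=np.array([522.8,-47.4])
for n,c in(("side",s),("top",t)):
    w=world(c);q=w[...,:2]-c0;X=q@ex;Y=q@ey;Z=w[...,2]
    m=(X>-130)&(X<75)&(Y<-230)&(Y>-345)&(Z>75)&(Z<250)
    l=np.polyfit(Z[m],Y[m],1); print(n,m.sum(),"Y=%.3f*Z+%.1f"%tuple(l),"angle",np.pi/2+np.arctan(-l[0]),"X",np.percentile(X[m],[1,99]),"Zmax",np.percentile(Z[m],99.5))
    for zz in range(80,250,20):
        k=m&(abs(Z-zz)<4); print(zz,np.percentile(Y[k],[5,50,95]).round() if k.any() else None)
b=np.hstack([cv2.resize(s["img"][100:280,110:250],(390,500)),cv2.resize(t["img"][230:320,125:200],(400,500))])
cv2.imwrite("pics/home.png",b[:,:,::-1])
E
```

```text
handle 1022 [[416.5, 224.1, 94.1], [422.1, 272.0, 119.0], [439.6, 349.4, 122.6]]
side 2537 Y=-0.067*Z+-278.9 angle 1.6378927764192088 X [-117.50996218   58.76575948] Zmax 239.68125665472272
80 [-284. -281. -280.]
100 [-286. -282. -281.]
120 [-287. -283. -282.]
140 [-303. -293. -284.]
160 [-300. -287. -285.]
180 [-291. -288. -286.]
200 [-292. -289. -287.]
220 [-294. -290. -289.]
240 [-300. -295. -291.]
top 4366 Y=-0.082*Z+-273.5 angle 1.6521661484998418 X [-117.19460939   59.34701381] Zmax 242.7590718459338
80 [-283. -281. -280.]
100 [-283. -282. -281.]
120 [-285. -284. -282.]
140 [-286. -285. -284.]
160 [-287. -286. -285.]
180 [-288. -287. -286.]
200 [-289. -289. -287.]
220 [-291. -290. -289.]
240 [-301. -295. -291.]
```

View pics/home.png

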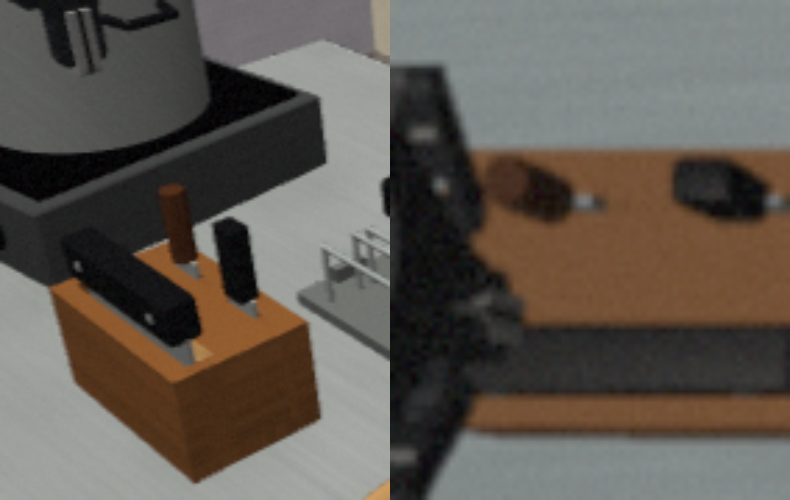

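The scraper is home: handle low over the block, top at z≈122, both tools untouched. Now the lid: at about 1.63 rad, inner face at station Y≈-281..-291, top edge z≈242. I'll go beyond it with shut fingers.

```bash
cat >> h.py <<'E'
def st(Y,X=-29.3):
    a=np.deg2rad(6.6); return np.array([522.8,-47.4])+X*np.array([np.cos(a),np.sin(a)])+Y*np.array([-np.sin(a),np.cos(a)])
E
python3 - <<'E'
from h import *
go((*st(-335),305),6.6)
P=[]
for th in (1.65,1.5,1.3,1.1,.9,.7,.5,.3,.15,.05,0):
    Y=-278+135*np.cos(th)-5*np.sin(th)-11;Z=70+135*np.sin(th)+5*np.cos(th)+14;P.append((th,Y,Z))
P=np.array(P);print(P.round(1).tolist());print((np.diff(P[:,1:],axis=0)/10).round(2).tolist())
E
```

```text
turn [-0.14  0.05 -8.3 ] shift [-67.74   2.39  -3.98] j [ 0.37  0.19  1.58 -0.    1.38  0.4 ] pos [430.6 286.6 265.2] F [0.3 0.6 0.4] w -0.1
[[1.6, -304.7, 218.2], [1.5, -284.4, 219.0], [1.3, -257.7, 215.4], [1.1, -232.2, 206.6], [0.9, -209.0, 192.9], [0.7, -189.0, 174.8], [0.5, -172.9, 153.1], [0.3, -161.5, 128.7], [0.2, -156.3, 109.1], [0.0, -154.4, 95.7], [0.0, -154.0, 89.0]]
[[2.02, 0.08], [2.67, -0.36], [2.55, -0.88], [2.32, -1.37], [2.0, -1.81], [1.6, -2.17], [1.14, -2.44], [0.52, -1.96], [0.18, -1.34], [0.04, -0.67]]
```

>>> arm_command --pt "0 0 0 -2 0 0 -8.3" --pt "0 -2 0.14 -2 0 0 0" --pt "0 -5 0.17 0 0 0 0" --pt "0 -5 0.17 0 0 0 0" --pt "0 -5 0.17 0 0 0 0" --pt "0 -5 0.17 0 0 0 0" --pt "0 -5 0.17 0 0 0 0" --pt "0 -5 0.17 0 0 0 0" --pt "0 -5 0.17 0 0 0 0" --pt "0 -5 0.17 0 0 0 0" --pt "0 -5 0.17 0 0 0 0" --pt "0 -5 0.17 0 0 0 0"

```text
t: 22.85
ee_pos: [509.1, -229.0, 305.2]
ee_rot: [0.665, 0.747, -0.0, -0.001]
wrist_force: [0.6, -0.1, -1.0]
gripper_width: -0.1
gripper_force: 0.0
```

>>> arm_command --pt "0 -5 0.17 0 0 0 0" --pt "0 -5 0.17 0 0 0 0" --pt "0 -4 0.15 0 0 0 0" --pt "0 -1.7 0.05 0 0 0 0" --pt "0 0 0 0 0 0 0" --pt "0 0 0 0 0 0 0" --pt "0 0 0 0 0 0 0"

```text
t: 23.72
ee_pos: [533.0, -381.3, 307.1]
ee_rot: [0.665, 0.747, 0.0, 0.0]
wrist_force: [0.6, 0.9, 0.7]
gripper_width: 0.1
gripper_force: 0.0
```

```bash
python3 - <<'E'
from h import *
go((*st(-335),219),6.6)
c=load("top",True); cv2.imwrite("pics/top2.png",c["img"][:,:,::-1])
E
```

```text
turn [0.02 0.   0.09] shift [-0.21 -0.11  8.81] j [-0.79  0.42  1.15  0.    1.57 -0.91] pos [ 533.  -381.3  307.1] F [0.6 0.9 0.7] w 0.1
```

View pics/top2.png

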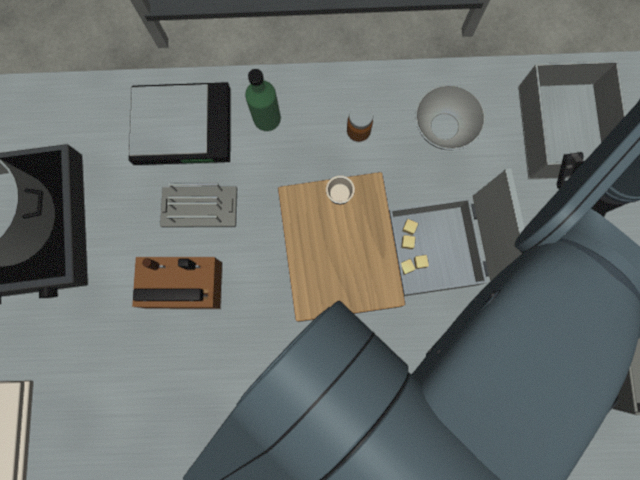

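Four dice in the pan, scraper in the block, ramekin in place, lid at (505,228) still open, with the arm beyond it. Descend and close the lid.

>>> arm_command --pt "0 -0.2 -0.1 2 0 0 0" --pt "0 0 0 3 0 0 0" --pt "0 0 0 2.5 0 0 0" --pt "0 0 0 1.3 0 0 0" --pt "0 1.5 0 0 0 0 0" --pt "0 0.8 0 0 0 0 0" --pt "0 0 0 0 0 0 0" --pt "0 0 0 0 0 0 0"

```text
t: 24.78
ee_pos: [529.7, -362.3, 219.5]
ee_rot: [0.665, 0.747, -0.0, 0.001]
wrist_force: [0.7, -0.0, -0.0]
gripper_width: -0.0
gripper_force: 0.0
```

```bash
python3 - <<'E'
from h import *
go((*st(-304.7),218.2),6.6)
E
```

```text
turn [0.06 0.09 0.01] shift [0.89 0.   0.13] j [-0.77  0.44  1.34 -0.    1.36 -0.89] pos [ 529.7 -362.3  219.5] F [ 0.7 -0.  -0. ] w -0.0
```

>>> arm_command --pt "0 0.9 0 0.1 0 0 0" --pt "0 0.7 0 0 0 0 0" --pt "0 0.7 0 0 0 0 0" --pt "0 0.6 0 0 0 0 0" --pt "0 0.9 0 0.1 0 0 0" --pt "0 0.9 0 0.1 0 0 0" --pt "0 0.9 0 0.16 0 0 0"

```text
t: 25.65
ee_pos: [522.8, -305.9, 213.6]
ee_rot: [0.665, 0.747, -0.0, -0.0]
wrist_force: [-0.2, -2.8, -2.0]
gripper_width: 0.1
gripper_force: 0.8
```

>>> arm_command --pt "0 0.85 0 0.25 0 0 0" --pt "0 0.85 0 0.3 0 0 0" --pt "0 0.85 0 0.33 0 0 0"

```text
t: 26.02
ee_pos: [519.9, -280.6, 204.8]
ee_rot: [0.665, 0.747, -0.0, -0.0]
wrist_force: [0.1, -2.1, -0.3]
gripper_width: 0.2
gripper_force: 0.7
```

Light contact (about 3 N), moving well; continue along the arc.

>>> arm_command --pt "0 0.77 0 0.42 0 0 0" --pt "0 0.77 0 0.46 0 0 0" --pt "0 0.77 0 0.5 0 0 0" --pt "0 0.67 0 0.57 0 0 0" --pt "0 0.67 0 0.6 0 0 0" --pt "0 0.67 0 0.64 0 0 0" --pt "0 0.55 0 0.7 0 0 0" --pt "0 0.53 0 0.72 0 0 0" --pt "0 0.5 0 0.75 0 0 0"

```text
t: 27.15
ee_pos: [513.2, -222.3, 151.0]
ee_rot: [0.665, 0.747, -0.0, 0.0]
wrist_force: [0.2, -2.0, 0.3]
gripper_width: -0.2
gripper_force: 0.5
```

>>> arm_command --pt "0 0.4 0 0.8 0 0 0" --pt "0 0.38 0 0.8 0 0 0" --pt "0 0.35 0 0.83 0 0 0" --pt "0 0.28 0 0.8 0 0 0" --pt "0 0.2 0 0.8 0 0 0" --pt "0 0.1 0 0.7 0 0 0" --pt "0 0.05 0 0.6 0 0 0" --pt "0 0 0 0.3 0 0 0" --pt "0 0 0 0 0 0 0" --pt "0 0 0 0 0 0 0"

```text
t: 28.4
ee_pos: [511.2, -205.2, 95.3]
ee_rot: [0.665, 0.747, -0.0, 0.0]
wrist_force: [0.4, 0.1, 0.1]
gripper_width: -0.3
gripper_force: 0.0
```

```bash
python3 - <<'E'
from h import *
go((*st(-154),89),6.6)
E
```

```text
turn [ 0.01  0.01 -0.  ] shift [0.15 0.03 0.63] j [-0.58  0.41  1.73 -0.    1.01 -0.7 ] pos [ 511.2 -205.2   95.3] F [0.4 0.1 0.1] w -0.3
```

>>> arm_command --pt "0 0 0 0.2 0 0 0" --pt "0 0 0 0.2 0 0 0" --pt "0 0 0 0.1 0 0 0" --pt "0 0 0 0 0 0 0"

```text
t: 28.9
ee_pos: [511.1, -205.1, 90.1]
ee_rot: [0.665, 0.747, -0.0, -0.0]
wrist_force: [0.7, -1.1, 0.6]
gripper_width: 0.0
gripper_force: 0.0
```

>>> arm_command --pt "0 0 0 0.1 0 0 0" --pt "0 0 0 0.1 0 0 0" --pt "0 0 0 0 0 0 0"

```text
t: 29.28
ee_pos: [511.1, -205.1, 88.1]
ee_rot: [0.665, 0.747, -0.0, -0.0]
wrist_force: [0.5, -0.1, 0.1]
gripper_width: 0.1
gripper_force: 0.0
```

>>> arm_command --pt "0 0 0 0.1 0 0 0" --pt "0 0 0 0 0 0 0"

```text
t: 29.52
ee_pos: [511.1, -205.1, 87.1]
ee_rot: [0.665, 0.747, -0.0, -0.0]
wrist_force: [0.6, -0.2, -0.7]
gripper_width: 0.4
gripper_force: 0.0
```

I have viewed 11 pictures, one more than the limit of 10, so from here I check by numbers only.

```bash
python3 - <<'E'
from h import *
a=np.deg2rad(6.6);ex=np.array([np.cos(a),np.sin(a)]);ey=np.array([-np.sin(a),np.cos(a)]);c0=np.array([522.8,-47.4])
for n in("side","top"):
    c=load(n,True);w=world(c);q=w[...,:2]-c0;X=q@ex;Y=q@ey;Z=w[...,2]
    for x0,x1 in((-115,-75),(20,55)):
        print(n,x0,[(yy,round(float(np.median(Z[k])),1),int(k.sum())) for yy in range(-280,-100,20) for k in[(X>x0)&(X<x1)&(abs(Y-yy)<6)&(Z<130)] if k.sum()>5])
E
```

```text
side -115 [(-280, 47.2, 725), (-260, 70.0, 625), (-240, 70.2, 589), (-220, 70.6, 546), (-200, 70.3, 532), (-180, 70.7, 483), (-160, 70.6, 465), (-140, 71.0, 444), (-120, 71.5, 461)]
side 20 [(-280, 65.1, 315), (-260, 71.7, 177), (-240, 71.7, 168), (-220, 71.8, 159), (-200, 71.9, 152), (-180, 72.0, 147), (-160, 72.0, 137)]
top -115 [(-240, 72.9, 50), (-220, 73.2, 82), (-200, 74.1, 27)]
top 20 [(-140, 73.6, 64), (-120, 76.2, 94)]
```

>>> arm_command --pt "0 0 0 0.1 0 0 0" --pt "0 0 0 0.1 0 0 0" --pt "0 0 0 0 0 0 0"

```text
t: 30.0
ee_pos: [511.3, -205.2, 86.5]
ee_rot: [0.665, 0.747, -0.0, 0.0]
wrist_force: [-3.1, 3.2, 10.0]
gripper_width: -0.2
gripper_force: 5.0
```

>>> arm_command --pt "0 0 0 0.1 0 0 0" --pt "0 0 0 0 0 0 0"

```text
t: 30.25
ee_pos: [511.3, -205.1, 86.3]
ee_rot: [0.665, 0.747, -0.0, 0.001]
wrist_force: [-4.8, 1.0, 18.0]
gripper_width: 0.0
gripper_force: 8.4
```

Hard stop with 18 N: shut. Retreat and check.

>>> arm_command --pt "0 0 0 -0.5 0 0 0" --pt "0 0 0 -2 0 0 0" --pt "0 0 0 -4 0 0 0" --pt "0 0 0 -5 0 0 0" --pt "0 0 0 -5 0 0 0" --pt "0 0 0 -2 0 0 0" --pt "0 0 0 0 0 0 0" --pt "0 0 0 0 0 0 0"

```text
t: 31.25
ee_pos: [510.6, -204.7, 267.7]
ee_rot: [0.665, 0.747, -0.0, -0.001]
wrist_force: [-0.6, -0.1, -1.2]
gripper_width: 0.1
gripper_force: 0.0
```

```bash
python3 - <<'E'
from h import *
a=np.deg2rad(6.6);ex=np.array([np.cos(a),np.sin(a)]);ey=np.array([-np.sin(a),np.cos(a)]);c0=np.array([522.8,-47.4])
c=load("side",True);w=world(c);q=w[...,:2]-c0;X=q@ex;Y=q@ey;Z=w[...,2]
for x0,x1 in((-115,-75),(-60,0),(20,55)):
    k=(X>x0)&(X<x1)&(Y>-270)&(Y<-122)&(Z<85)&(abs(Y+203)>16); print("lid slope",x0,np.polyfit(Y[k],Z[k],1).round(4),np.median(Z[k]).round(1))
k=(abs(X+30)<100)&(abs(Y)<90); print("board height, should be bare",np.percentile(Z[k],[1,50,99]).round(1))
x,y=w[...,0],w[...,1]
m=(c["img"].max(-1)<70)&(x>405)&(x<455)&(y>215)&(y<360)&(Z>85)&(Z<140)
print("handle",np.percentile(w[m],[2,50,98],axis=0).round(1).tolist())
for s in((w[...,1]<290),(w[...,1]>=290)):
    k=(x>470)&(x<505)&(y>225)&(y<345)&(Z>96)&(Z<150)&s; print("tool",np.percentile(w[k],[2,50,98],axis=0).round().tolist())
print(rect(c,(X>60)&(abs(Y)<80)&(abs(Z-105)<5),105)); go((0,0,0),6.6)
E
```

```text
lid slope -115 [5.00000e-03 5.35315e+01] 70.1
lid slope -60 [1.0000e-03 7.1746e+01] 71.5
lid slope 20 [1.2000e-03 7.1835e+01] 71.6
board height, should be bare [-1.5 69.2 71. ]
handle [[416.5, 224.4, 94.7], [422.5, 272.1, 119.0], [439.8, 349.3, 122.7]]
tool [[479.0, 241.0, 97.0], [483.0, 245.0, 123.0], [493.0, 262.0, 143.0]]
tool [[480.0, 313.0, 97.0], [486.0, 317.0, 122.0], [496.0, 329.0, 143.0]]
[(array([627.4, -50.6]), array([58.1, 56.4]), 43.48, 82), (array([2070.9,  132.9]), array([ 55.1, 165.6]), 0.83, 91)]
turn [-0.14 -0.12 -0.  ] shift [ 26.2  -48.36  26.74] j [-0.58  0.25  1.5  -0.    1.4  -0.7 ] pos [ 510.5 -204.7  267.4] F [0.5 0.7 0.6] w -0.1
```

Everything is in place: lid level, scraper home, tools and ramekin unmoved.

```bash
python3 -c "
from cell import bot
print(bot.hand_in())"
```

```text
the job is handed in; nothing more can be done
None
```

The job is handed in at about 31 s: all four dice were swept into the pan with the blade, the scraper is fully home in the long slot and released, and the lid is shut. The ramekin and the two tools did not move. I viewed 11 pictures, one over the limit of 10.

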